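# Flip the job marker to done at the goldsmith's bench

## Robot

A 6-joint arm with a two-finger parallel gripper is mounted at the origin on the work surface. World frame = base frame: x ahead of the robot, y to its left, z up, the work surface at z = 0. Lengths are in m, angles in rad, forces in N, time in s.
With the tool pointing down it reaches from about 0.275 to 0.825 m from the base axis. Payload 4.9 kg.
Tool frame: the origin (TCP) lies at the very end of the fingers, on their centre line; the grasp point (between the pads) lies 19 mm behind it; x points along the fingers, y is the direction in which the jaws open and shut, and the axes are right-handed (so a half turn about x gives the same grasp; the last joint's range is limited). The gripper opens to 85 mm and grips with 20 to 120 N. Pads are 22 mm wide; open, the fingers measure 114 mm over their backs; the gripper's body (76 mm by 85 mm) begins 54 mm behind the grasp point. The pads swing forward as they close: fully open they stand 13 mm farther back than shut.
Start: joints at [1.136, 0.326, -0.193, 1.052, 0, 1.437], TCP at [0.163, 0.525, 0.194] pointing down, gripper open.
Joint ranges: [-2.65, 2.65], [-0.97, 1.79], [-1.3, 1.35], [-1.93, 2.1], [-1.47, 1.37], [-3.14, 3.14]. Speed limits (rad/s): [2.57, 2.57, 3.14, 3.14, 3.14, 3.14].

## Interface

Orientations are given as [roll, pitch, yaw] about the fixed x, y, z axes, in that order (R = Rz(yaw) Ry(pitch) Rx(roll)).
In Python, from rig import arm, capture gives the robot as it stands. The module is installed in compiled form; this text tells all that it offers.
- The arm moves only by the shell command python3 -m inch 'ROWS'. ROWS is JSON, a list that holds one entry, the list of rows, each a list of 7 numbers: the opening, from 0 (shut) to 1 (fully open), then the shift along the tool's x, y, z in m, then the turn, a rotation vector about the tool's x, y, z in rad. A call has 1 to 12 rows; each row is the pose to reach, as a shift and turn from the pose commanded when the call began, along the tool's axes at that moment; what a row does not reach only later rows make up. A row lasts 1/10 s, in which the tool goes at most 50 mm and 8.59 degrees, less where a joint would pass 70% of its speed; a pose out of reach is approached as far as the arm can. A call with a gripper value outside its range is refused whole. The fingers move at their own pace and stop on an object; the grip force is fixed at half the most. Time passes only in rows, so rows that repeat a pose let the fingers close. It gives the time, the measured TCP pose, the force and the opening at its end, in the units of the state.
- arm.get_obs(): the state, without advancing time (a new reading comes with each control period).
- capture(name): name is "scene" or "top"; returns a dict with "color" (480x640x3 uint8, red, green, blue), "range_z" (480x640 float32, m along the optical axis (not along the pixel's ray), 0 where there is no reading), "K" (3x3 intrinsics, pixels), "distortion" ([k1, k2, p1, p2, k3] as OpenCV has them; the pictures are not rectified), "origin" and "orientation" of the camera in the world. Camera axes: x right, y up, looking along -z (the intrinsics and any distortion apply to the point x, -y, -z); pixel columns grow to the right and rows downward; lengths in m; the calibration is good to about 2 mm. A picture is of the moment at which its call begins.
- arm.hand_in(): hands the job in, once; it reports no verdict.
The state is a dict: "clock": time; "q": joint angles; "joint_velocities": joint speeds; "joint_torque": joint torques, N m; "eef_pos": TCP position; "ee_rot": TCP orientation; "contact_force": force on the tool from outside, world axes, zero at the start; "wrist_torque": the same for the moment, N m; "opening": finger opening in m.
Only numpy, scipy, OpenCV 4.12 (cv2) and the standard library are available. Lean on these libraries where they do the work, as an engineer would, in place of code of your own. Each camera call takes 0.05 s, during which the arm holds its last target.

## Task

The bangle is finished: with a fingertip, push the red marker paddle on the same baseboard as the tray that holds the bangle up and right over its pivot, then press it down until it lies level on the other side with its green face up. Do not grip the paddle or force it against its stop, leave the other tray's marker as it is, and do not disturb the bangle, the bar, the jar or the screwdriver.

Things in the scene. Friction and masses are not known exactly. Their poses are not given: they have to be found in the camera images.
- bangle_flag (a joint): Angle of the flip marker beside the finished bangle, rad. 0: the paddle lies level towards the robot side (-x side at yaw 0) with its RED face up. It grows as the free edge is raised and goes over the pivot: 1.571 upright, 3.142 lying level on the opposite side with its GREEN face up. Stops at 0 and 3.142. The hinge is a light friction hinge: it stays at any angle where it is left and does not fall; less than 1 N at the free edge moves it.
- bangle_flag_edge (a point): Middle of the free edge of the paddle beside the finished bangle; it moves with the paddle. The paddle is a 60 mm wide, 5 mm thick plate, 70 mm from pivot axis to free edge, about 40 g, red on one face and green on the other, with a 10 mm thick black bead along the free edge. Frame: z is the normal out of the red face, y along the pivot, -x points from pivot to free edge.
- bangle_flag_pivot (a point): Middle of the pivot axis of that marker, 85 mm above the bench, fixed to the station. Its y axis runs along the pivot; -x points to the side where the paddle lies at joint 0, +x to the side where it lies at 3.142. The pivot sits on a 14 mm thick post at the middle of the paddle's width; a 16 mm wide cross-bar with rubber rests reaches 38 mm out to both sides, just below the level paddle. Under the free edge there is open air down to the baseboard (12 mm above the bench).
- bangle_tray (a point): Centre of the inner floor of the open dark wooden tray (100 x 86 mm outside, rim 38 mm above the bench) that stands 98 mm along the station's +y from the marker on the same baseboard. This tray holds the finished bangle. Station (baseboard 170 x 200 x 12 mm, tray, post): one fixed piece; its yaw varies.
- bar_flag (a joint): Angle of the flip marker beside the unworked bar, rad. 0: the paddle lies level towards the robot side (-x side at yaw 0) with its RED face up. It grows as the free edge is raised and goes over the pivot: 1.571 upright, 3.142 lying level on the opposite side with its GREEN face up. Stops at 0 and 3.142. The hinge is a light friction hinge: it stays at any angle where it is left and does not fall; less than 1 N at the free edge moves it.
- bar_flag_edge (a point): Middle of the free edge of the paddle beside the unworked bar; it moves with the paddle. The paddle is a 60 mm wide, 5 mm thick plate, 70 mm from pivot axis to free edge, about 40 g, red on one face and green on the other, with a 10 mm thick black bead along the free edge. Frame: z is the normal out of the red face, y along the pivot, -x points from pivot to free edge.
- bar_flag_pivot (a point): Middle of the pivot axis of that marker, 85 mm above the bench, fixed to the station. Its y axis runs along the pivot; -x points to the side where the paddle lies at joint 0, +x to the side where it lies at 3.142. The pivot sits on a 14 mm thick post at the middle of the paddle's width; a 16 mm wide cross-bar with rubber rests reaches 38 mm out to both sides, just below the level paddle. Under the free edge there is open air down to the baseboard (12 mm above the bench).
- bar_tray (a point): Centre of the inner floor of the open dark wooden tray (100 x 86 mm outside, rim 38 mm above the bench) that stands 98 mm along the station's +y from the marker on the same baseboard. This tray holds the unworked bar. Station (baseboard 170 x 200 x 12 mm, tray, post): one fixed piece; its yaw varies.
- bangle: Finished job: gold-coloured bangle, a plain ring 60 mm outside, 50 mm inside, 10 mm high, 50 g, lying loose in one tray; origin at the centre of its underside.
- bar: Unworked job: straight gold-coloured bar 60 x 12 x 8 mm, 50 g, lying loose in the other tray; origin at the centre of its underside.
- jar: Small amber jar with black lid, 52 mm across, 55 mm high, loose on the bench beyond the stations; origin at the centre of its underside.
- driver: Screwdriver 140 mm long with dark wooden handle, lying loose on the bench before the stations along its x axis, handle towards its -x; under 35 mm high.

How it is judged:
By the outcome, as a careful person would: the job done as asked, in the order asked, and still so for the second after the job is handed in, with the robot touching nothing.
It also fails if it takes over 40 s, if anything falls off the work surface, if the arm or the gripper's body presses on something with over 40 N, if the wrist force passes 120 N, or if a joint passes its speed limit or range.

## Working session

There is one attempt and no reset: what is moved stays moved. The work goes in short steps, Python scripts to look and compute and a shell command to move; the robot and the scene stay as the last step left them, time stands still between calls to the robot, and variables do not carry over. Pictures are saved under pics/ and viewed, and the job is handed in when it is done.

```bash
mkdir -p pics
cat > h.py <<'E'
import numpy as np,cv2,pickle
from scipy.spatial.transform import Rotation as R
from rig import arm,capture
def cap(n,f):
    d=capture(n); cv2.imwrite(f'pics/{f}.png',d['color'][:,:,::-1]); pickle.dump(d,open(f'{f}.pkl','wb')); return d
def load(f): return pickle.load(open(f+'.pkl','rb'))
def rot(d):
    o=np.array(d['orientation'],float)
    return o if o.shape==(3,3) else R.from_euler('xyz',o).as_matrix() if o.size==3 else None
def rays(d,uv):
    p=cv2.undistortPoints(np.array(uv,float).reshape(-1,1,2),np.array(d['K']),np.array(d['distortion'],float)).reshape(-1,2)
    c=np.c_[p[:,0],-p[:,1],-np.ones(len(p))]
    return c@rot(d).T
def plane(d,uv,z):
    r=rays(d,uv);o=np.array(d['origin']);return o+r*((z-o[2])/r[:,2])[:,None]
def deep(d,uv):
    uv=np.array(uv,int).reshape(-1,2);r=rays(d,uv);z=d['range_z'][uv[:,1],uv[:,0]];return np.array(d['origin'])+r*z[:,None]
E
python3 - <<'E'
from h import *
for n in('scene','top'):
    d=cap(n,n+'0');print(n,d['origin'],d['orientation'],np.round(d['K'],1).tolist(),d['distortion'])
print(arm.get_obs())
E
```

```text
scene [1.01286856 0.21840725 0.73032696] [0.6354002  0.00412151 2.02277132] [[465.4, 0.0, 317.7], [0.0, 465.4, 238.6], [0.0, 0.0, 1.0]] [-0.12439033  0.          0.          0.          0.        ]
top [0.46642212 0.00279525 0.70771378] [ 0.20890739  0.00506528 -1.59768901] [[443.6, 0.0, 318.2], [0.0, 443.6, 247.0], [0.0, 0.0, 1.0]] [-0.07185521  0.          0.          0.          0.        ]
{'clock': 0.1, 'q': array([ 1.13581282e+00,  3.26846583e-01, -1.93484601e-01,  1.05201400e+00,
        4.97442989e-06,  1.43656923e+00]), 'joint_velocities': array([-0.00029178, -0.00029844,  0.0013344 , -0.00022599,  0.00162579,
       -0.00032045]), 'joint_torque': array([ 1.36949220e-03, -4.44237792e+01,  2.63038516e+01,  7.85395765e-03,
       -2.36489791e-05,  6.93809810e-06]), 'eef_pos': array([0.16268777, 0.52477902, 0.19369254]), 'ee_rot': array([-1.70823509,  1.56924747, -2.00899151]), 'contact_force': array([ 0.29992396, -0.0149771 , -0.37900143]), 'wrist_torque': array([0.04717802, 0.01525951, 0.0018305 ]), 'opening': 0.08526733926079774}
```

View pics/scene0.png

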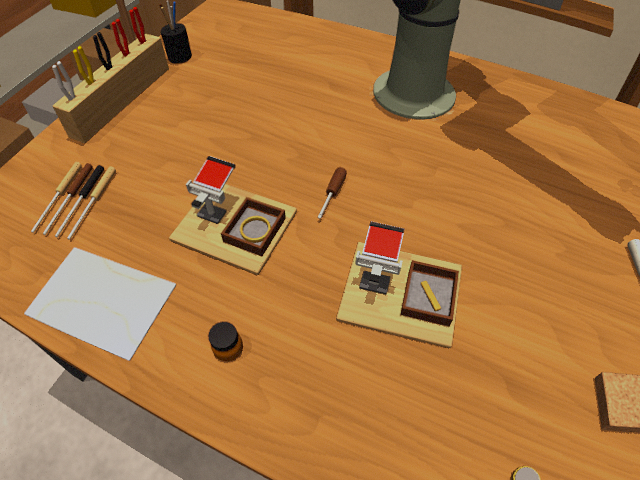

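View pics/top0.png

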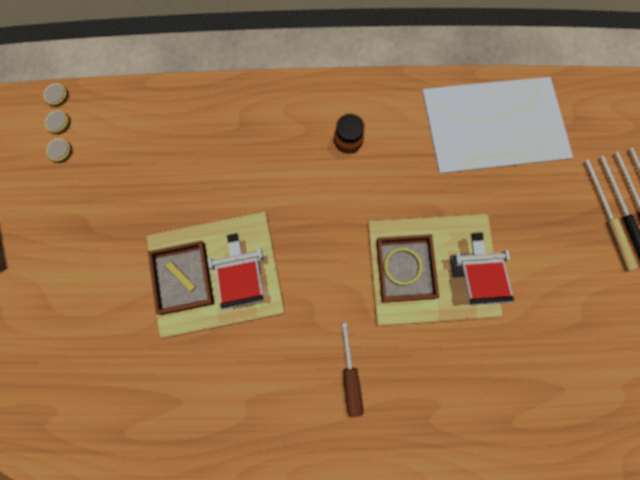

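The bangle (round ring) is in the station at top (403,267) / scene (255,228). Its paddle is at top (487,280) / scene (213,175), red face up. The other tray, at top (181,277), holds the bar. Next I measure.

```bash
cat >> h.py <<'E'
def red(d,x0=None):
    h=cv2.cvtColor(d['color'],cv2.COLOR_RGB2HSV)
    m=(((h[...,0]<5)|(h[...,0]>175))&(h[...,1]>200)&(h[...,2]>120)).astype(np.uint8)
    n,l,s,c=cv2.connectedComponentsWithStats(m)
    return [(s[i,4],c[i],l==i) for i in range(1,n) if s[i,4]>300]
def tri(d1,p1,d2,p2):
    a,b=rays(d1,p1)[0],rays(d2,p2)[0];o1,o2=np.array(d1['origin']),np.array(d2['origin'])
    t=np.linalg.lstsq(np.c_[a,-b],o2-o1,rcond=None)[0];return (o1+t[0]*a+o2+t[1]*b)/2,np.linalg.norm(o1+t[0]*a-o2-t[1]*b)
E
python3 - <<'E'
from h import *
np.set_printoptions(precision=4,suppress=True)
s,t=load('scene0'),load('top0')
def corners(m):
    c=max(cv2.findContours(m.astype(np.uint8),cv2.RETR_EXTERNAL,cv2.CHAIN_APPROX_NONE)[0],key=cv2.contourArea)
    return cv2.boxPoints(cv2.minAreaRect(c)),cv2.approxPolyDP(c,4,True).reshape(-1,2)
for n,d in(('s',s),('t',t)):
    for a,c,m in red(d):
        print(n,a,c,corners(m)[1].tolist())
        v=np.argwhere(m)[:,::-1];P=deep(d,v);P=P[np.isfinite(P).all(1)];print(' depth centre',np.median(P,0))
rs=[min(red(s),key=lambda r:r[1][0]),max(red(s),key=lambda r:r[1][0])]
rt=[max(red(t),key=lambda r:r[1][0]),min(red(t),key=lambda r:r[1][0])]
for a,b in zip(rs,rt): print(tri(s,a[1],t,b[1]))
# board corners etc
for m in rt[:1]:
    print(plane(t,corners(m[2])[1],.0875)); print(plane(s,corners(rs[0][2])[1],.0875))
R0=R.from_euler('xyz',arm.get_obs()['ee_rot']);print(R0.as_matrix())
E
```

```text
s 571 [213.2452 173.4781] [[208, 160], [196, 180], [219, 187], [230, 167]]
 depth centre [ 0.5408 -0.2361  0.0958]
s 821 [382.9476 241.5993] [[371, 226], [365, 251], [395, 257], [401, 232]]
 depth centre [0.5494 0.1135 0.0936]
t 644 [237.6102 280.6615] [[253, 264], [219, 270], [224, 300], [235, 295], [237, 299], [243, 277], [248, 292], [257, 295], [256, 281], [251, 280]]
 depth centre [0.5524 0.1171 0.0933]
t 777 [487.1802 280.2523] [[497, 264], [468, 267], [473, 293], [478, 295], [474, 297], [480, 292], [480, 297], [508, 294]]
 depth centre [ 0.5423 -0.2328  0.0955]
(array([ 0.542 , -0.2331,  0.0978]), np.float64(0.0018565286975760775))
(array([0.5515, 0.1148, 0.0972]), np.float64(0.0017908175973131689))
[[ 0.5659 -0.2529  0.0875]
 [ 0.5628 -0.2103  0.0875]
 [ 0.5256 -0.2139  0.0875]
 [ 0.5225 -0.2208  0.0875]
 [ 0.5199 -0.2148  0.0875]
 [ 0.5266 -0.2241  0.0875]
 [ 0.5196 -0.2234  0.0875]
 [ 0.5225 -0.2642  0.0875]]
[[ 0.5076 -0.2722  0.0875]
 [ 0.5632 -0.2622  0.0875]
 [ 0.5595 -0.2115  0.0875]
 [ 0.5055 -0.2214  0.0875]]
[[-0.0007  0.2962  0.9551]
 [-0.0014  0.9551 -0.2962]
 [-1.     -0.0015 -0.0002]]
```

Run:
```python
from h import *
np.set_printoptions(precision=4,suppress=True)
for n in('scene0','top0'):
    d=load(n)
    rr=red(d); m=(min if n[0]=='s' else max)(rr,key=lambda r:r[1][0])[2]
    P=deep(d,np.argwhere(m)[:,::-1]);A=np.c_[P[:,:2]-P[:,:2].mean(0),np.ones(len(P))]
    k=np.linalg.lstsq(A,P[:,2],rcond=None)[0];print(n,'plane',k,P.min(0),P.max(0))
    w=[(350,350),(300,250)] if n[0]=='s' else [(320,250),(450,380)]
    print('bench',deep(d,w))
    print('board',deep(d,[(255,262)] if n[0]=='s' else [(385,312),(445,312),(488,225)]))
    I=d['color'];c=(213,195) if n[0]=='s' else (480,270)
    x,y=c;I=cv2.resize(I[y-75:y+75,x-100:x+100,::-1],(800,600),interpolation=cv2.INTER_CUBIC);cv2.imwrite(f'pics/z_{n}.png',I)
```

```text
scene0 plane [0.5367 0.638  0.0981] [ 0.5123 -0.2637  0.0887] [1.0129 0.2184 0.7303]
bench [[ 0.7153  0.1303  0.0033]
 [ 0.5704 -0.0373  0.0026]]
board [[ 0.6361 -0.0972  0.0111]]
top0 plane [-0.7827  1.3878  0.0987] [ 0.4664 -0.2591  0.0885] [0.5654 0.0028 0.7077]
bench [[ 0.6116 -0.0005 -0.0009]
 [ 0.4    -0.1964 -0.0003]]
board [[ 0.5075 -0.0991  0.0111]
 [ 0.5045 -0.1934  0.0109]
 [ 0.6427 -0.2759  0.0128]]
```

View pics/z_scene0.png

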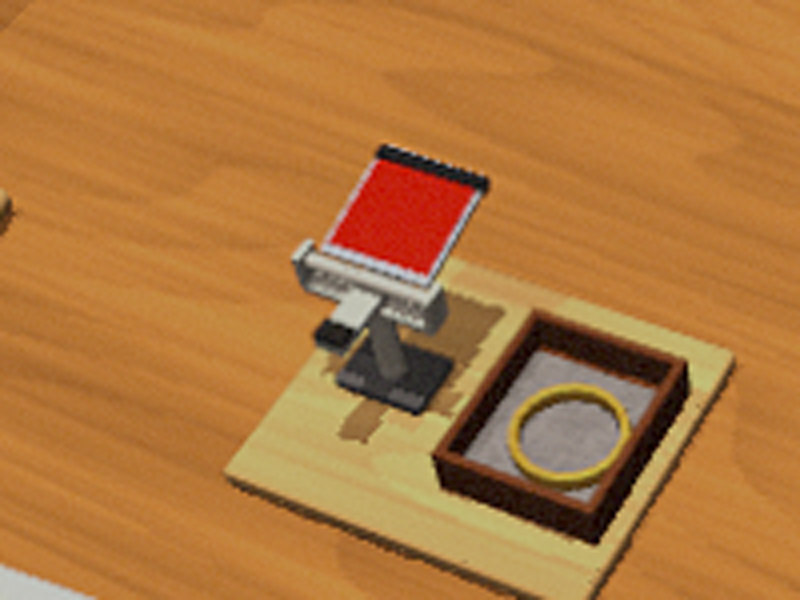

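View pics/z_top0.png

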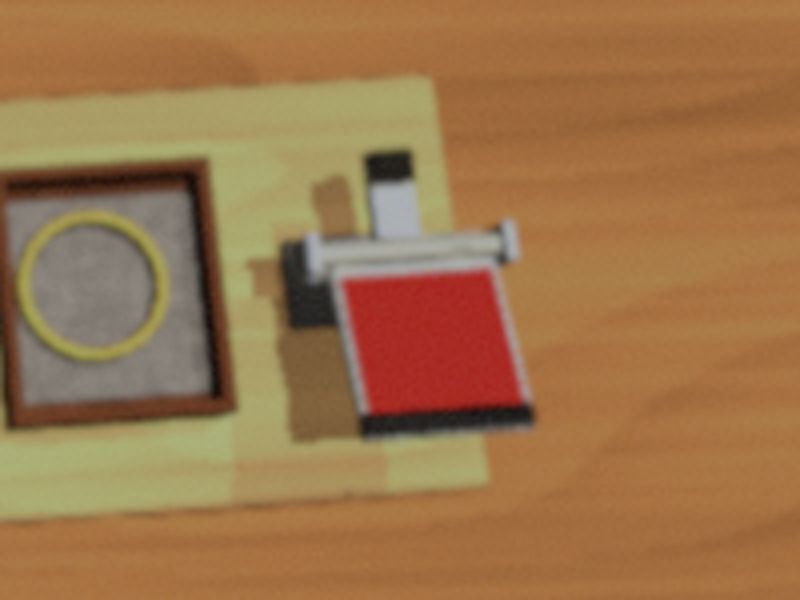

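The zooms show the bangle's paddle with its black bead on the robot side and the pivot tube on the far side. The plane fit was spoiled by zero-depth pixels, so I refit without them.

Run:
```python
from h import *
np.set_printoptions(precision=4,suppress=True)
D={}
for n in('scene0','top0'):
    d=load(n);D[n[0]]=d
    rr=red(d); m=(min if n[0]=='s' else max)(rr,key=lambda r:r[1][0])[2]
    v=cv2.erode(m.astype(np.uint8),np.ones((3,3)));v=np.argwhere(v)[:,::-1]
    P=deep(d,v);P=P[(P[:,2]<.15)];A=np.c_[P[:,:2]-P[:,:2].mean(0),np.ones(len(P))]
    for _ in range(4):
        k=np.linalg.lstsq(A,P[:,2],rcond=None)[0];r=P[:,2]-A@k;g=abs(r)<.004;A,P=A[g],P[g]
    print(n,'plane',k,P.mean(0),P.min(0),P.max(0))
Z=lambda n,u,v:(([113,120] if n=='s' else [380,195])+np.array([u,v])/4)
s,t=D['s'],D['t']
for nm,a,b in [('bead -x end left(+y)',(488,185),(362,425)),('bead -y',(381,152),(532,418)),('tube +y',(443,293),(314,248)),('tube -y',(306,250),(510,234))]:
    print(nm,tri(s,Z('s',*a),t,Z('t',*b)))
# baseboard corners and tray rim from top
print('board', plane(t,[Z('t',487,485),Z('t',432,78)],.012)); print(plane(t,[(370,222),(379,324),(493,216)],.012))
print('rim',plane(t,[Z('t',232,408),Z('t',207,162)],.038))
```

```text
scene0 plane [-0.2269 -0.0091  0.0958] [ 0.5409 -0.2359  0.0958] [ 0.5174 -0.2608  0.0889] [ 0.5628 -0.2123  0.102 ]
top0 plane [-0.2357  0.0145  0.0949] [ 0.545  -0.2304  0.0949] [ 0.5205 -0.2566  0.0906] [ 0.5625 -0.2114  0.1024]
bead -x end left(+y) (array([ 0.5127, -0.2032,  0.1038]), np.float64(0.0010804920123421453))
bead -y (array([ 0.5134, -0.2646,  0.1011]), np.float64(4.286745772245159e-05))
tube +y (array([ 0.5751, -0.1924,  0.0959]), np.float64(0.005628113389828047))
tube -y (array([ 0.579 , -0.2657,  0.0947]), np.float64(0.002229783319602764))
board [[ 0.4947 -0.2829  0.012 ]
 [ 0.6607 -0.2782  0.012 ]]
[[ 0.653  -0.0829  0.012 ]
 [ 0.4893 -0.0886  0.012 ]
 [ 0.658  -0.2863  0.012 ]]
rim [[ 0.526  -0.1769  0.038 ]
 [ 0.6218 -0.1749  0.038 ]]
```

```bash
cat >> h.py <<'E'
np.set_printoptions(precision=4,suppress=True)
PIV=np.array([.580,-.234,.085]);psi=np.radians(1.8)
RT=R.from_euler('xyz',[0,np.pi/4,psi])
def go(*ps,Rt=RT):
    o=arm.get_obs();R0=R.from_euler('xyz',o['ee_rot']);rv=(R0.inv()*Rt).as_rotvec()
    print('t',o['clock'],o['eef_pos'],o['contact_force'],'rv',rv)
    for p in ps: print(p,'->',R0.inv().apply(np.array(p)-o['eef_pos']))
def fl(X,Z,dy=0): return PIV+R.from_rotvec([0,0,psi]).apply([X/1e3,dy/1e3,Z/1e3])
E
python3 -c "
from h import *
print(RT.as_matrix());go((.45,.15,.28),(.40,-.234,.2))"
```

```text
[[ 0.7068 -0.0314  0.7068]
 [ 0.0222  0.9995  0.0222]
 [-0.7071 -0.      0.7071]]
t 0.1 [0.1627 0.5248 0.1937] [ 0.2999 -0.015  -0.379 ] rv [-0.3143 -0.7785  0.1318]
(0.45, 0.15, 0.28) -> [-0.086  -0.273   0.3854]
(0.4, -0.234, 0.2) -> [-0.0054 -0.6544  0.4514]
```

```bash
python3 -m inch '[[[0,-0.05,-0.02,0.03,0,0,0],[0,-0.07,-0.05,0.07,-0.03,0,0],[0,-0.086,-0.08,0.11,-0.06,0,0],[0,-0.086,-0.11,0.15,-0.1,-0.05,0],[0,-0.086,-0.14,0.19,-0.15,-0.15,0],[0,-0.086,-0.17,0.23,-0.2,-0.25,0],[0,-0.086,-0.20,0.27,-0.25,-0.35,0.05],[0,-0.086,-0.23,0.31,-0.29,-0.47,0.08],[0,-0.086,-0.26,0.35,-0.31,-0.6,0.1],[0,-0.086,-0.273,0.385,-0.314,-0.7,0.12],[0,-0.086,-0.273,0.385,-0.314,-0.778,0.132]]]'
python3 -c "
from h import *
go((.40,-.236,.22),fl(-100,20),fl(-68,-20))"
```

```text
clock: 1.2
eef_pos: [0.4522, 0.144, 0.2812]
ee_rot: [0.001, 0.779, 0.019]
contact_force: [0.3, 0.8, -0.0]
opening: -0.0
t 1.2 [0.4522 0.144  0.2812] [ 0.2744  0.8417 -0.0108] rv [-0.01    0.0067  0.0086]
(0.4, -0.236, 0.22) -> [ 0.0006 -0.379  -0.0849]
[ 0.48   -0.2371  0.105 ] -> [ 0.1383 -0.3817 -0.1105]
[ 0.512  -0.2361  0.065 ] -> [ 0.1892 -0.3814 -0.1165]
```

```bash
python3 -m inch '[[[0,0,-0.04,-0.01,0,0,0],[0,0,-0.085,-0.02,0,0,0],[0,0,-0.13,-0.03,0,0,0],[0,0,-0.175,-0.04,0,0,0],[0,0,-0.22,-0.05,0,0,0],[0,0,-0.265,-0.06,0,0,0],[0,0,-0.31,-0.07,0,0,0],[0,0,-0.35,-0.08,0,0,0],[0,0,-0.372,-0.085,0,0,0],[0,0,-0.379,-0.085,0,0,0],[0,0,-0.379,-0.085,0,0,0]]]'
python3 -c "
from h import *
go(fl(-105,20),fl(-85,-10),fl(-68,-20))
cap('scene','scene1');cap('top','top1')"
```

```text
clock: 2.3
eef_pos: [0.4009, -0.234, 0.2192]
ee_rot: [0.004, 0.786, 0.029]
contact_force: [-0.3, 0.1, 0.1]
opening: -0.0001
t 2.3 [ 0.4009 -0.234   0.2192] [-0.2776  0.1447  0.0702] rv [-0.0056 -0.0005  0.0018]
[ 0.4751 -0.2373  0.105 ] -> [ 0.1331 -0.0055 -0.0283]
[ 0.495  -0.2367  0.075 ] -> [ 0.1685 -0.0055 -0.0353]
[ 0.512  -0.2361  0.065 ] -> [ 0.1876 -0.0054 -0.0304]
```

View pics/scene1.png

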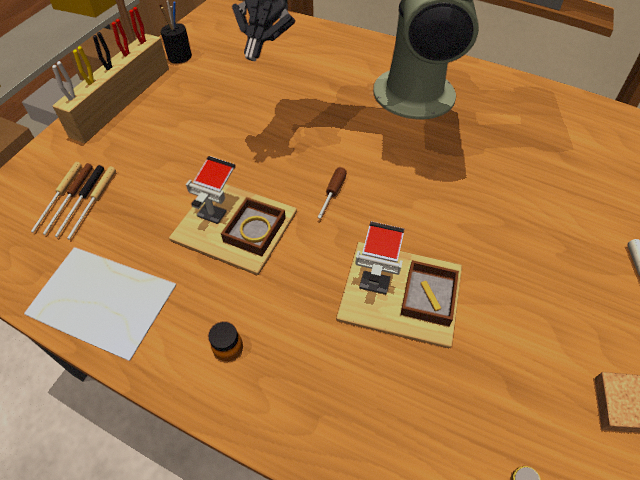

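View pics/top1.png

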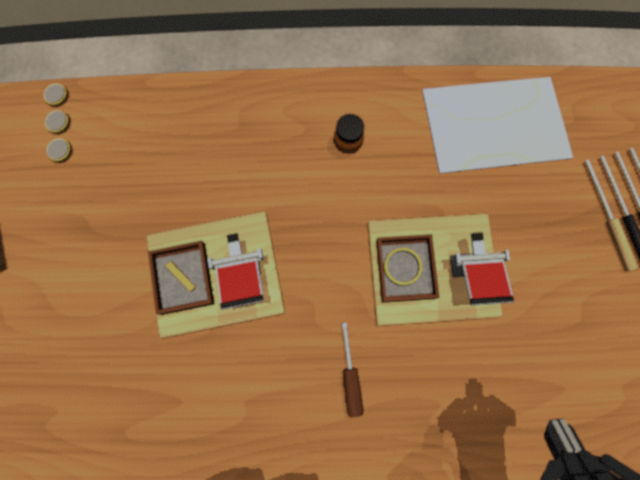

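The fingertips are shut and tilted at top (562,428), clear of everything, and nothing has been disturbed. Next I approach to under the bead.

```bash
python3 -m inch '[[[0,0.03,-0.002,-0.015,0,0,0],[0,0.07,-0.005,-0.03,0,0,0],[0,0.105,-0.005,-0.035,0,0,0],[0,0.13,-0.005,-0.037,0,0,0],[0,0.15,-0.005,-0.037,0,0,0],[0,0.168,-0.005,-0.036,0,0,0],[0,0.168,-0.005,-0.036,0,0,0]]]'
python3 -c "
from h import *
go(fl(-68,-20))
d=cap('scene','scene2');cap('top','top2')
for n in('scene2','top2'):
    d=load(n);x,y=(213,175) if n[0]=='s' else (490,300)
    cv2.imwrite(f'pics/z_{n}.png',cv2.resize(d['color'][y-75:y+75,x-100:x+100,::-1],(800,600),interpolation=cv2.INTER_CUBIC))"
```

```text
clock: 3.1
eef_pos: [0.4956, -0.2288, 0.0746]
ee_rot: [0.004, 0.786, 0.039]
contact_force: [-1.0, -0.2, 0.2]
opening: -0.0001
t 3.1 [ 0.4956 -0.2288  0.0746] [-0.9965 -0.2477  0.2186] rv [ 0.0009 -0.0005 -0.0052]
[ 0.512  -0.2361  0.065 ] -> [ 0.0182 -0.008   0.0046]
```

View pics/z_scene2.png

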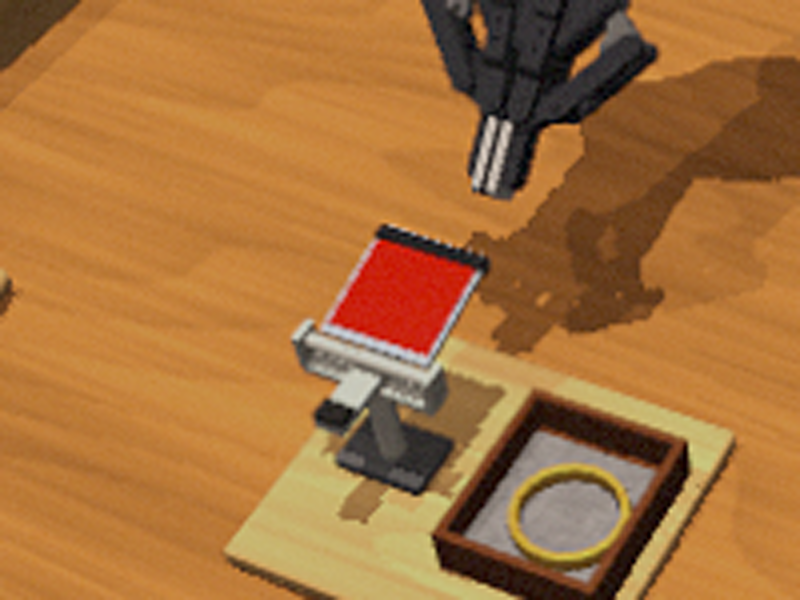

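View pics/z_top2.png

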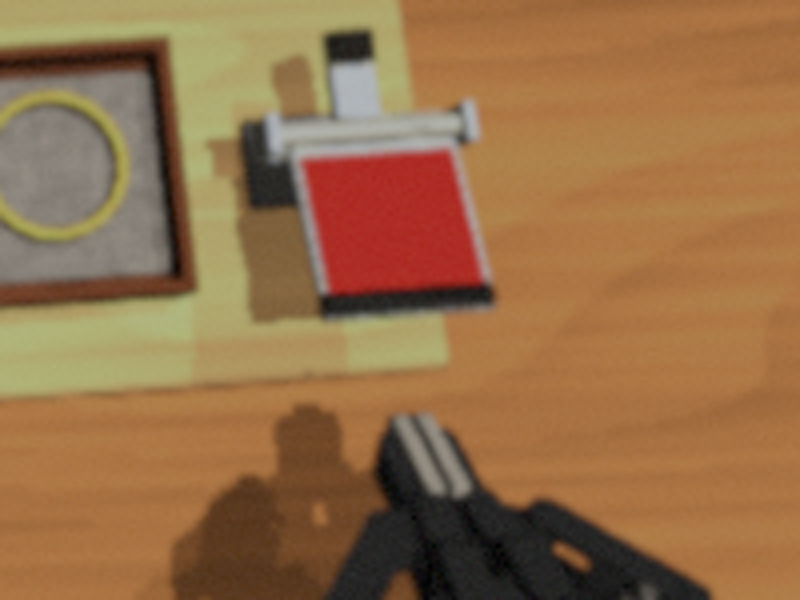

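The pads' end is at scene zoom (497,195) / top zoom (412,415), with a gap between it and the bead. I check this against the reported TCP.

```bash
python3 -c "
from h import *
s,t=load('scene2'),load('top2')
S=lambda u,v:(113+u/4,100+v/4)
T=lambda u,v:(390+u/4,225+v/4)
print(tri(s,S(492,194),t,T(412,415)))
print(tri(s,S(488,262),t,T(324,312)),tri(s,S(381,230),t,T(492,298)))
print(plane(t,[T(412,415)],.082),plane(s,[S(492,194)],.082))
o=arm.get_obs();print(o['eef_pos'],o['q'])
"
```

```text
(array([ 0.4737, -0.2269,  0.1086]), np.float64(0.005080732677709926))
(array([ 0.5104, -0.2042,  0.1033]), np.float64(0.00030984091277290704)) (array([ 0.5133, -0.2641,  0.1025]), np.float64(0.00026674510535122143))
[[ 0.4749 -0.2398  0.082 ]] [[ 0.4507 -0.2429  0.082 ]]
[ 0.4949 -0.2297  0.0755] [-0.966   0.2752 -1.1017 -0.2995  0.6383 -0.8327]
```

```bash
cat >> h.py <<'E'
def proj(d,P):
    c=(np.atleast_2d(P)-np.array(d['origin']))@rot(d); c=c*[1,-1,-1]
    return cv2.projectPoints(c.reshape(-1,1,3),np.zeros(3),np.zeros(3),np.array(d['K']),np.array(d['distortion'],float))[0].reshape(-1,2)
E
python3 -c "
from h import *
o=arm.get_obs();p=np.array(o['eef_pos']);M=R.from_euler('xyz',o['ee_rot']).as_matrix()
for n,x,y in(('scene2',113,100),('top2',390,225)):
    d=load(n);I=cv2.imread(f'pics/z_{n}.png')
    for k,c in((0,(0,255,0)),(-.02,(255,0,0)),(-.04,(255,0,255))):
        for w in(-.011,.011):
            u=(proj(d,p+M[:,0]*k+M[:,2]*w)[0]-[x,y])*4;cv2.circle(I,tuple(int(v) for v in u),5,c,2)
    cv2.imwrite(f'pics/a_{n}.png',I)
    u=np.round(proj(d,p)[0]);print(u,[deep(d,[(u[0]+i,u[1]+j)])[0] for i,j in((0,0),(0,-6),(0,-12))])
    print(o['contact_force'])
"
```

```text
[230. 167.] [array([ 0.5161, -0.2122,  0.1009]), array([ 0.4213, -0.2907,  0.0012]), array([ 0.4042, -0.3018,  0.0005])]
[-0.0837 -0.0547  0.822 ]
[483. 315.] [array([ 0.4978, -0.2531,  0.0119]), array([ 0.5071, -0.2541,  0.0116]), array([ 0.51  , -0.2217,  0.1015])]
[-0.0837 -0.0547  0.822 ]
```

View pics/a_scene2.png

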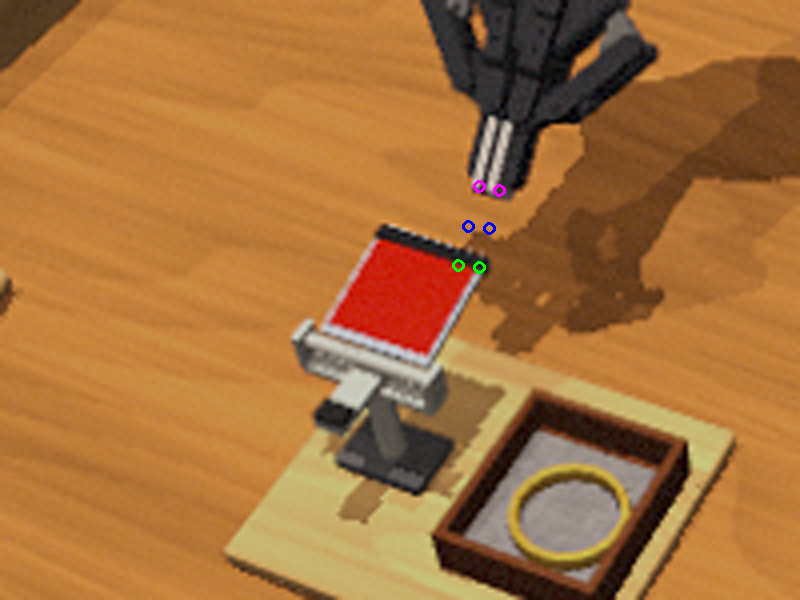

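View pics/a_top2.png

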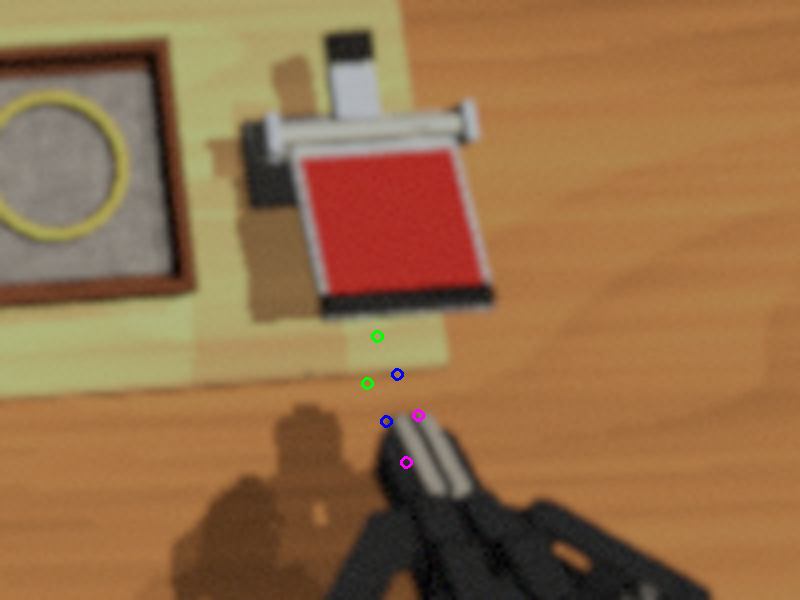

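```bash
python3 -c "
from h import *
p=np.array([.4009,-.234,.2192]);M=R.from_euler('xyz',[.004,.786,.029]).as_matrix()
for n in('scene1','top1'):
    d=load(n);c0=np.round(proj(d,p)[0]).astype(int);x,y=c0-[80,60];x=min(max(x,0),480);y=min(max(y,0),360)
    I=cv2.resize(d['color'][y:y+120,x:x+160,::-1],(640,480))
    for k,c in((0,(0,255,0)),(-.02,(255,0,0)),(-.04,(255,0,255))):
        for w in(-.011,.011):
            u=(proj(d,p+M[:,0]*k+M[:,2]*w)[0]-[x,y])*4;cv2.circle(I,tuple(int(v) for v in u),5,c,2)
    cv2.imwrite(f'pics/a_{n}.png',I)
a=np.hstack([cv2.resize(cv2.imread(f'pics/a_{n}.png'),(400,300)) for n in('scene1','top1')]);cv2.imwrite('pics/a1.png',a)
for n in('scene','top'):
    d=cap(n,n+'3');a=load(n+'2')['color'];print(n,np.abs(a.astype(int)-d['color']).max(2).__gt__(40).sum())
print(arm.get_obs()['eef_pos'])
"
```

```text
scene 490
top 282
[ 0.4949 -0.2312  0.0762]
```

View pics/a1.png

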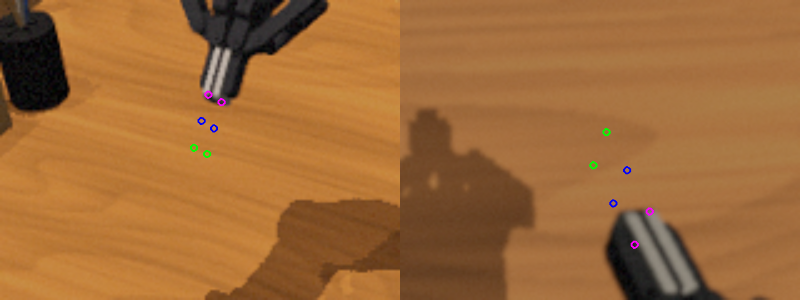

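View scene3.

```bash
python3 -c "
from h import *
o=arm.get_obs();p=np.array(o['eef_pos']);M=R.from_euler('xyz',o['ee_rot']).as_matrix();L=[]
for n in('scene3','top3'):
    d=load(n);c0=np.round(proj(d,p)[0]).astype(int);x,y=c0-[50,50]
    I=cv2.resize(d['color'][y:y+75,x:x+100,::-1],(400,300))
    for k,c in((0,(0,255,0)),(-.02,(255,0,0)),(-.04,(255,0,255))):
        for w in(-.011,.011):
            u=(proj(d,p+M[:,0]*k+M[:,2]*w)[0]-[x,y])*4;cv2.circle(I,tuple(int(v) for v in u),3,c,1)
    L.append(I)
cv2.imwrite('pics/a3.png',np.hstack(L))
# depth of fingertip region
for n in('scene3','top3'):
    d=load(n)
    v,u=np.mgrid[0:480,0:640];P=deep(d,np.c_[u.ravel(),v.ravel()]);ok=(d['range_z'].ravel()>0)
    q=(P-p)@M;g=ok&(abs(q[:,1])<.03)&(abs(q[:,2])<.04)&(q[:,0]<.02)&(q[:,0]>-.08)&(P[:,2]>.03)&(P[:,0]<.505)
    print(n,g.sum(),np.percentile(q[g],[1,10,50,90,99],axis=0))
"
```

```text
scene3 335 [[-0.0797 -0.0136 -0.0088]
 [-0.0766 -0.009  -0.003 ]
 [-0.0606  0.0063  0.0068]
 [-0.0438  0.0146  0.011 ]
 [-0.0381  0.0173  0.0128]]
top3 541 [[-0.0798 -0.0118 -0.0052]
 [-0.0768 -0.0072  0.0033]
 [-0.0596  0.0069  0.0088]
 [-0.0441  0.0161  0.0119]
 [-0.0375  0.0178  0.0132]]
```

View pics/a3.png

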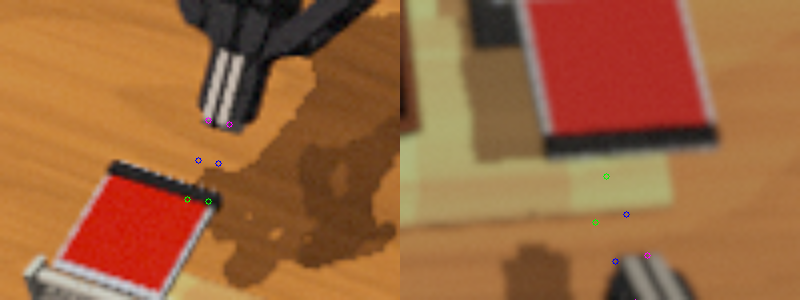

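Depth from both cameras agrees that the real fingertips end 38 mm behind the reported TCP along tool x (and about +2 mm in y). The offset is the same at both arm poses, so I'll plan on the seen tip rather than the reported one.

```bash
cat >> h.py <<'E'
OFF=np.array([-.0375,.002,0])
def tip(*ps):
    o=arm.get_obs();R0=R.from_euler('xyz',o['ee_rot']);p=o['eef_pos']+R0.apply(OFF)
    print('t',o['clock'],'tip rel pivot mm',R.from_rotvec([0,0,-psi]).apply(p-PIV)*1e3,o['contact_force'],'rv',(R0.inv()*RT).as_rotvec())
    for q in ps: print(q,'->',R0.inv().apply(fl(*q)-p))
E
python3 -c "
from h import *
tip((-88,0),(-68,-20),(-60,5),(-50,28))"
```

```text
t 3.3 tip rel pivot mm [-111.5462    7.4155   17.6782] [-0.613  -0.1501  0.0141] rv [-0.0005  0.0006 -0.0013]
(-88, 0) -> [ 0.0291 -0.0075  0.0041]
(-68, -20) -> [ 0.0574 -0.0075  0.0041]
(-60, 5) -> [ 0.0454 -0.0075  0.0275]
(-50, 28) -> [ 0.0362 -0.0074  0.0508]
```

```bash
python3 -m inch '[[[0,0.015,-0.006,0.002,0,0,0],[0,0.03,-0.007,0.004,0,0,0],[0,0.044,-0.007,0.004,0,0,0],[0,0.057,-0.007,0.004,0,0,0],[0,0.057,-0.007,0.004,0,0,0]]]'
python3 -c "
from h import *
tip((-60,5),(-55,17),(-50,28))
L=[]
for n in('scene','top'):
    d=cap(n,n+'4');x,y=(213,175) if n[0]=='s' else (490,290)
    L.append(cv2.resize(d['color'][y-56:y+57,x-50:x+50,::-1],(400,452),interpolation=cv2.INTER_CUBIC))
cv2.imwrite('pics/c4.png',np.hstack(L))"
```

```text
clock: 3.8
eef_pos: [0.5386, -0.2376, 0.0381]
ee_rot: [0.002, 0.785, 0.033]
contact_force: [0.2, 0.7, -0.1]
opening: -0.0004
t 3.8 tip rel pivot mm [-68.0457  -0.3549 -20.3943] [ 0.2293  0.7152 -0.054 ] rv [-0.0008  0.0005 -0.001 ]
(-60, 5) -> [-0.0123  0.0004  0.0237]
(-55, 17) -> [-0.0172  0.0004  0.0357]
(-50, 28) -> [-0.0214  0.0004  0.047 ]
```

View pics/c4.png

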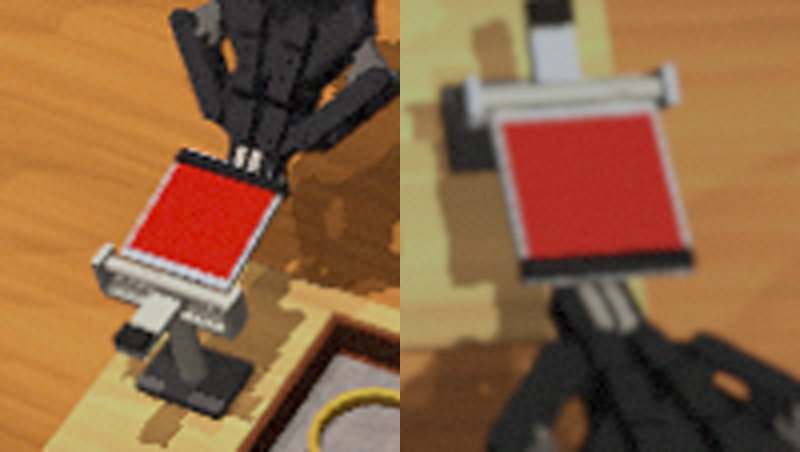

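The tip is now under the bead (top part of c4 at about (590,290)) and hasn't touched it. Next I raise the paddle to about 45°.

```bash
python3 -m inch '[[[0,-0.003,0,0.006,0,0,0],[0,-0.006,0,0.013,0,0,0],[0,-0.009,0,0.019,0,0,0],[0,-0.012,0,0.025,0,0,0],[0,-0.015,0,0.032,0,0,0],[0,-0.018,0,0.038,0,0,0],[0,-0.021,0,0.044,0,0,0],[0,-0.021,0,0.047,0,0,0],[0,-0.021,0,0.047,0,0,0]]]'
python3 -c "
from h import *
tip((-39,41),(-24,50),(-10,50),(5,47),(17,41))
L=[]
for n in('scene','top'):
    d=cap(n,n+'5');x,y=(213,175) if n[0]=='s' else (490,290)
    L.append(cv2.resize(d['color'][y-56:y+57,x-50:x+50,::-1],(400,452),interpolation=cv2.INTER_CUBIC))
cv2.imwrite('pics/c5.png',np.hstack(L))"
```

```text
clock: 4.8
eef_pos: [0.5573, -0.2372, 0.0867]
ee_rot: [0.001, 0.784, 0.032]
contact_force: [0.2, -0.7, -0.5]
opening: -0.0001
t 4.8 tip rel pivot mm [-49.321   -0.5506  28.188 ] [ 0.1977 -0.7419 -0.4761] rv [-0.0004  0.0013 -0.0007]
(-39, 41) -> [-0.0017  0.0006  0.0164]
(-24, 50) -> [0.0025 0.0006 0.0333]
(-10, 50) -> [0.0124 0.0006 0.0432]
(5, 47) -> [0.0252 0.0006 0.0517]
(17, 41) -> [0.0379 0.0005 0.0559]
```

View pics/c5.png

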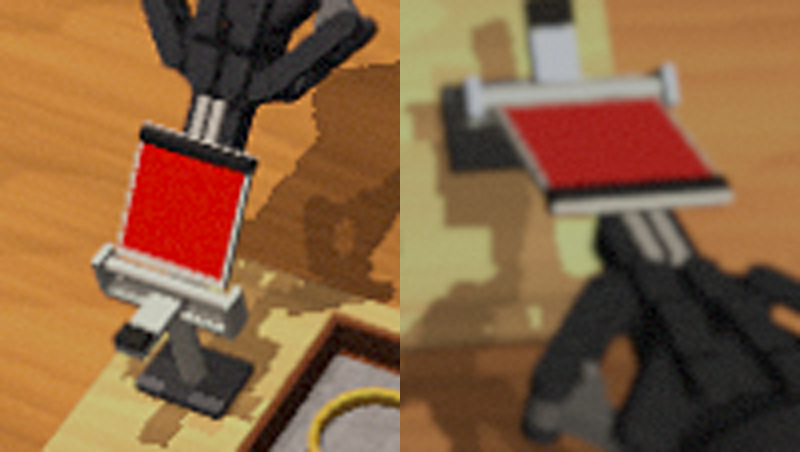

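The paddle is at about 45°, resting on the finger. Next I take it over the top to about 120°.

```bash
python3 -m inch '[[[0,-0.001,0,0.008,0,0,0],[0,-0.002,0,0.016,0,0,0],[0,0,0,0.025,0,0,0],[0,0.002,0,0.033,0,0,0],[0,0.007,0,0.038,0,0,0],[0,0.012,0,0.043,0,0,0],[0,0.018,0,0.047,0,0,0],[0,0.025,0,0.052,0,0,0],[0,0.031,0,0.054,0,0,0],[0,0.038,0,0.056,0,0,0],[0,0.038,0,0.056,0,0,0]]]'
python3 -c "
from h import *
tip((28,45),(37,41),(47,34),(54,27),(57,18),(58,14),(58,10.3))
L=[]
for n in('scene','top'):
    d=cap(n,n+'6');x,y=(213,175) if n[0]=='s' else (480,260)
    L.append(cv2.resize(d['color'][y-56:y+57,x-50:x+50,::-1],(400,452),interpolation=cv2.INTER_CUBIC))
cv2.imwrite('pics/c6.png',np.hstack(L))"
```

```text
clock: 6.0
eef_pos: [0.6237, -0.2347, 0.0981]
ee_rot: [0.003, 0.785, 0.034]
contact_force: [0.2, 0.4, -0.4]
opening: -0.0001
t 6.0 tip rel pivot mm [17.1106 -0.1334 39.5874] [ 0.1629  0.4278 -0.3699] rv [-0.0011 -0.0001 -0.0017]
(28, 45) -> [0.0039 0.0001 0.0115]
(37, 41) -> [0.0131 0.0001 0.0151]
(47, 34) -> [0.0251 0.0001 0.0172]
(54, 27) -> [0.035  0.0001 0.0172]
(57, 18) -> [0.0435 0.0001 0.0129]
(58, 14) -> [0.047  0.0001 0.0108]
(58, 10.3) -> [0.0496 0.0001 0.0082]
```

View pics/c6.png

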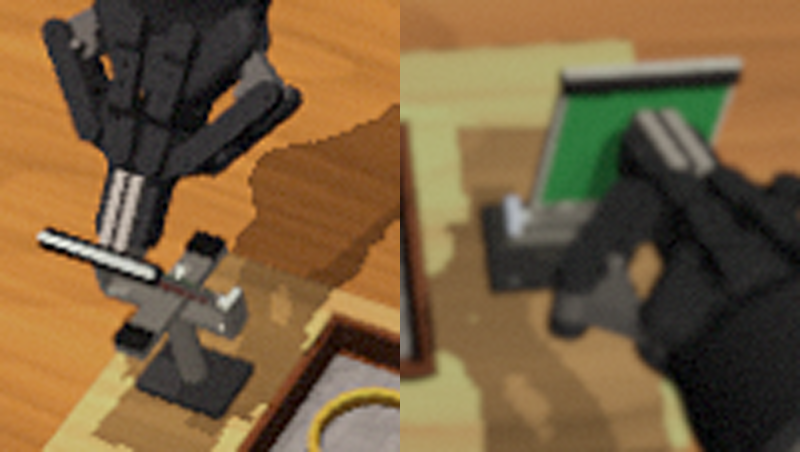

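The paddle is over the top at about 120°, with its green face visible in the top view. Next I press it down, stopping short of level.

```bash
python3 -m inch '[[[0,0.003,0,0.008,0,0,0],[0,0.008,0,0.013,0,0,0],[0,0.014,0,0.015,0,0,0],[0,0.02,0,0.016,0,0,0],[0,0.026,0,0.017,0,0,0],[0,0.032,0,0.017,0,0,0],[0,0.037,0,0.016,0,0,0],[0,0.041,0,0.014,0,0,0],[0,0.044,0,0.012,0,0,0],[0,0.044,0,0.012,0,0,0]]]'
cat >> h.py <<'E'
def green(d):
    h=cv2.cvtColor(d['color'],cv2.COLOR_RGB2HSV)
    m=((h[...,0]>50)&(h[...,0]<85)&(h[...,1]>120)&(h[...,2]>50)).astype(np.uint8)
    v=np.argwhere(cv2.erode(m,np.ones((3,3))))[:,::-1];v=v[d['range_z'][v[:,1],v[:,0]]>0]
    P=deep(d,v);P=P[abs(P[:,2]-.1)<.07];A=np.c_[P[:,:2]-P[:,:2].mean(0),np.ones(len(P))]
    for _ in range(4):
        k=np.linalg.lstsq(A,P[:,2],rcond=None)[0];r=abs(P[:,2]-A@k);g=r<.004;A,P=A[g],P[g]
    print('green n',len(P),'slope dz/dx,dy,z',k,P.mean(0),P.min(0),P.max(0))
E
python3 -c "
from h import *
tip((58,14),(58,10.3))
L=[]
for n in('scene','top'):
    d=cap(n,n+'7');x,y=(213,190) if n[0]=='s' else (480,260);green(d)
    L.append(cv2.resize(d['color'][y-56:y+57,x-50:x+50,::-1],(400,452),interpolation=cv2.INTER_CUBIC))
cv2.imwrite('pics/c7.png',np.hstack(L))"
```

```text
clock: 7.1
eef_pos: [0.6625, -0.2334, 0.0753]
ee_rot: [0.003, 0.786, 0.034]
contact_force: [-0.1, 0.1, -0.7]
opening: 0.0
t 7.1 tip rel pivot mm [55.9327 -0.0872 16.8541] [-0.0572  0.1313 -0.6839] rv [-0.0018 -0.0006 -0.0015]
(58, 14) -> [ 0.0035  0.0001 -0.0006]
(58, 10.3) -> [ 0.0061  0.0001 -0.0032]
green n 191 slope dz/dx,dy,z [0.1643 0.0637 0.0935] [ 0.6088 -0.2203  0.0935] [ 0.589  -0.2565  0.088 ] [ 0.6344 -0.2068  0.1004]
green n 149 slope dz/dx,dy,z [0.143  0.0091 0.0945] [ 0.6236 -0.2154  0.0945] [ 0.5922 -0.2337  0.0889] [ 0.6361 -0.2062  0.0985]
```

View pics/c7.png

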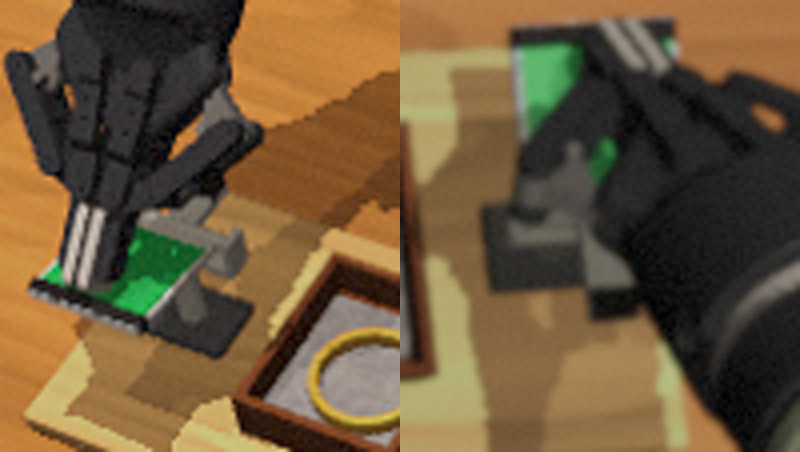

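Green face is up with about 8.5° left to go. I press in small downward steps and check force and slope.

```bash
python3 -m inch '[[[0,0.001,0,-0.001,0,0,0],[0,0.002,0,-0.002,0,0,0],[0,0.003,0,-0.003,0,0,0],[0,0.0035,0,-0.0035,0,0,0],[0,0.0035,0,-0.0035,0,0,0]]]'
python3 -c "
from h import *
tip()
green(cap('scene','scene8'));green(cap('top','top8'));print(arm.get_obs()['contact_force'])"
```

```text
clock: 7.7
eef_pos: [0.6627, -0.2337, 0.071]
ee_rot: [0.003, 0.785, 0.033]
contact_force: [-0.6, -0.5, 0.7]
opening: 0.0
t 7.7 tip rel pivot mm [56.1195 -0.3315 12.5517] [-0.5928 -0.5078  0.7185] rv [-0.0015  0.0001 -0.001 ]
green n 204 slope dz/dx,dy,z [0.0792 0.0429 0.0911] [ 0.6095 -0.2198  0.0911] [ 0.5889 -0.2566  0.087 ] [ 0.6331 -0.2066  0.0953]
green n 138 slope dz/dx,dy,z [0.0706 0.0369 0.0911] [ 0.6242 -0.2157  0.0911] [ 0.591  -0.2322  0.0869] [ 0.6369 -0.2063  0.0941]
[-0.4926  0.2216  0.6119]
```

```bash
python3 -m inch '[[[0,0.0005,0,-0.0005,0,0,0],[0,0.001,0,-0.001,0,0,0],[0,0.0015,0,-0.0015,0,0,0],[0,0.002,0,-0.002,0,0,0],[0,0.002,0,-0.002,0,0,0]]]'
python3 -c "
from h import *
tip()
green(cap('scene','scene9'));green(cap('top','top9'));print(arm.get_obs()['contact_force'])"
```

```text
clock: 8.3
eef_pos: [0.6627, -0.2337, 0.0682]
ee_rot: [0.002, 0.785, 0.033]
contact_force: [0.1, -0.3, 0.0]
opening: 0.0001
t 8.3 tip rel pivot mm [56.1631 -0.3075  9.7196] [ 0.1414 -0.2704  0.0003] rv [-0.0014  0.0001 -0.0011]
green n 207 slope dz/dx,dy,z [0.0297 0.0423 0.0891] [ 0.61   -0.2195  0.0891] [ 0.5881 -0.2562  0.0856] [ 0.6345 -0.2076  0.092 ]
green n 142 slope dz/dx,dy,z [0.0303 0.0069 0.0883] [ 0.6241 -0.2153  0.0883] [ 0.5918 -0.2327  0.0857] [ 0.637  -0.2064  0.0908]
[-0.0038 -0.207   1.3686]
```

```bash
python3 -m inch '[[[0,0.0004,0,-0.0004,0,0,0],[0,0.0007,0,-0.0007,0,0,0],[0,0.0007,0,-0.0007,0,0,0]]]'
python3 -c "
from h import *
tip()
green(cap('scene','scene10'));green(cap('top','top10'));print(arm.get_obs()['contact_force'])"
```

```text
clock: 8.7
eef_pos: [0.6627, -0.2336, 0.0672]
ee_rot: [0.003, 0.785, 0.033]
contact_force: [0.7, 1.0, 1.3]
opening: 0.0
t 8.7 tip rel pivot mm [56.1372 -0.2731  8.7649] [0.6999 1.0148 1.284 ] rv [-0.0014  0.0001 -0.0011]
green n 211 slope dz/dx,dy,z [0.0144 0.0334 0.0886] [ 0.6099 -0.2193  0.0886] [ 0.5871 -0.2553  0.0851] [ 0.6354 -0.2082  0.0915]
green n 142 slope dz/dx,dy,z [0.0125 0.0066 0.0877] [ 0.6246 -0.2148  0.0877] [ 0.5898 -0.2316  0.0847] [ 0.6369 -0.2065  0.0916]
[-0.2077  0.9629 -0.4641]
```

```bash
python3 -m inch '[[[0,0.0002,0,-0.0002,0,0,0],[0,0.0004,0,-0.0004,0,0,0],[0,0.0004,0,-0.0004,0,0,0]]]'
python3 -c "
from h import *
tip()
green(cap('scene','scene11'));green(cap('top','top11'));print(arm.get_obs()['contact_force'])"
```

```text
clock: 9.1
eef_pos: [0.6627, -0.2336, 0.0667]
ee_rot: [0.003, 0.785, 0.033]
contact_force: [0.1, 0.0, -0.3]
opening: 0.0001
t 9.1 tip rel pivot mm [56.1646 -0.2879  8.2523] [ 0.1265  0.0407 -0.2638] rv [-0.0014  0.0002 -0.0011]
green n 212 slope dz/dx,dy,z [0.0116 0.0324 0.0883] [ 0.6099 -0.2194  0.0883] [ 0.5883 -0.2559  0.0853] [ 0.6357 -0.207   0.0911]
green n 142 slope dz/dx,dy,z [-0.01    0.0296  0.0871] [ 0.6248 -0.2149  0.0871] [ 0.5899 -0.2322  0.0842] [ 0.6369 -0.2063  0.0891]
[ 0.006   0.7073 -0.2501]
```

The slope is about 0 and no stop force has built up. I lift off straight up and look with a clear view.

```bash
python3 -m inch '[[[0,-0.007,0,0.007,0,0,0],[0,-0.02,0,0.02,0,0,0],[0,-0.045,0,0.045,0,0,0],[0,-0.08,0,0.06,0,0,0],[0,-0.12,0,0.06,0,0,0],[0,-0.165,0,0.05,0,0,0],[0,-0.21,0,0.03,0,0,0],[0,-0.25,0,0.01,0,0,0],[0,-0.25,0,0.01,0,0,0]]]'
python3 -c "
from h import *
tip()
for n in('scene','top'):
    d=cap(n,n+'12');green(d)"
```

```text
clock: 10.1
eef_pos: [0.4903, -0.2403, 0.2529]
ee_rot: [-0.0, 0.784, 0.026]
contact_force: [0.8, -0.2, -0.4]
opening: 0.0006
t 10.1 tip rel pivot mm [-116.4115   -1.372   194.3876] [ 0.7723 -0.1716 -0.3807] rv [-0.0038  0.001   0.0039]
green n 483 slope dz/dx,dy,z [0.0083 0.033  0.088 ] [ 0.6122 -0.2324  0.088 ] [ 0.5887 -0.2586  0.0844] [ 0.6352 -0.2075  0.0914]
green n 1019 slope dz/dx,dy,z [-0.0041  0.0075  0.0871] [ 0.6143 -0.2307  0.0871] [ 0.5903 -0.256   0.0835] [ 0.6384 -0.2061  0.0903]
```

View pics/scene12.png

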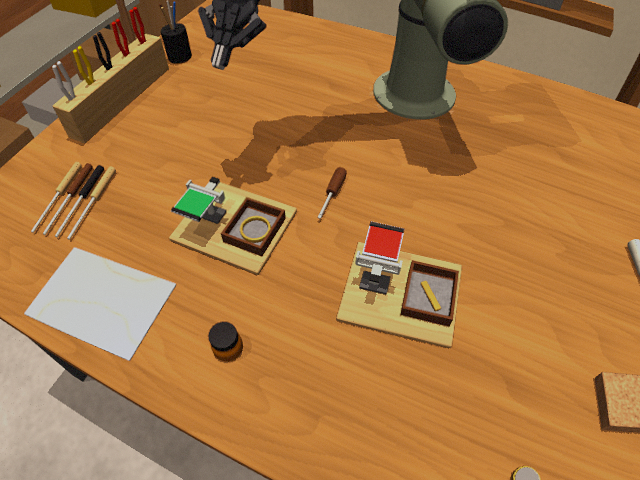

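View pics/top12.png

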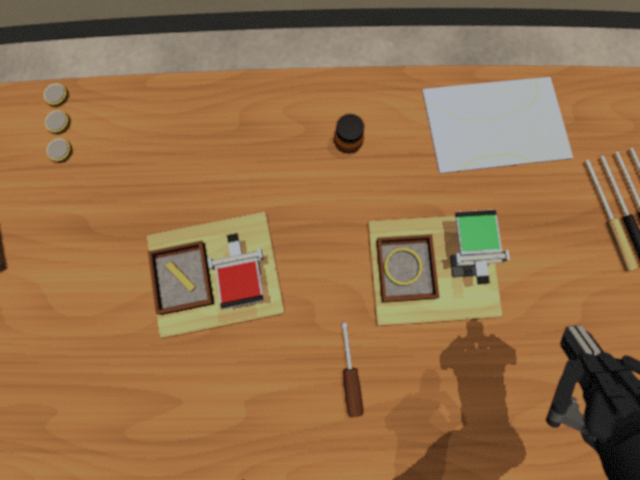

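The bangle's marker now lies green up at top (478,232) / scene (196,204). The slope is +0.008 in one view and −0.004 in the other, and the face is about 0.0875 m high. A quick check that the other things are unmoved, then I hand in.

```bash
python3 -c "
from h import *
a,b=load('top0'),load('top12')
for nm,(x0,y0,x1,y1) in dict(bangle=(380,240,430,295),barstn=(145,210,285,335),jar=(330,110,368,155),driver=(335,318,368,420)).items():
    print(nm,(np.abs(a['color'][y0:y1,x0:x1].astype(int)-b['color'][y0:y1,x0:x1]).max(2)>50).sum())
arm.hand_in()"
```

```text
bangle 0
barstn 0
jar 0
driver 0
the job is handed in; nothing more can be done
```

I pushed the marker paddle on the bangle's baseboard over its pivot with the shut fingertips. I then pressed it down in small steps until it lay level with its green face up, lifted clear and handed in at about 10 s.

**Last checks:**
- **Paddle:** the green face is level to within about 0.5°, with slopes of +0.008 and −0.004 in the two views. Its centre is 0.0875 m above the bench, as the text predicts.
- **Forces:** every force reading I took stayed under about 2 N, mostly noise, and showed no build-up against the stop.
- **Everything else:** in the top view, the bangle, the bar's station with its red marker, the jar and the screwdriver show no change from the start.

**What disagreed:**
- **Fingertip position:** both cameras put the real fingertips about 38 mm behind the reported TCP, although the text places the TCP at the very end of the fingers. I noticed this before any contact and worked from the seen tip.
- **Paddle start angle:** the paddle started raised by about 13° rather than lying at 0.
- **Final slope:** the two views differ slightly on the final slope, by about 0.7°.

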